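Close the saddle clamp over the microscope boom tube

TASK

One of the two open saddle clamps on the lab bench has the aluminium boom tube lying in it. First swing that clamp's hinged half fully down over the tube, then swing its bolt up until it stands upright in the slot of the half. Leave the tube lying in its saddle and do not touch the empty clamp.

Things in the scene. Friction and masses are not known exactly. Their poses are not given: they have to be found in the camera images.
- clamp: Grey saddle clamp with the tube in it, fixed. Origin: centre of its foot plate's underside (90 x 150 x 10 mm, x by y), on the bench; x along the tube, z up. In this frame, mm: tube axis y 0, z 60; half's hinge line (along x) y 42, z 60; bolt's pivot line y -42, z 40. All centred on x 0. Half shut: arch top z 90 at y 0; flat lug y -24 to -56, z 56 to 68, with a 14 mm slot open to -y.
- strap (a joint): Angle of that clamp's hinged half, rad: 0 fully down (stop), 1.57 upright on its hinge, then leaning to +y (stop 1.95); starts 1.5 to 1.85. An arch 46 mm wide along x, outer radius 30 mm about the tube, ending in a slotted lug 98 mm from the hinge. Upright: 158 mm high, arch bulging to y 73 mm. Stiff, 0.1 N m: stays where left, must be moved all the way (1.5 N at the lug, 3 N on the arch top).
- bolt (a joint): Angle of that clamp's swing bolt, rad: 0 upright in the slot (stop), growing as it leans out to the clamp's -y; starts 0.6 to 1.0, stop 1.1. Steel rod 8 mm thick, 70 mm long from the pivot; round nut 24 mm across, 42 to 66 mm from the pivot. Upright, the nut is at z 82 to 106 mm, y -54 to -30 mm, above the lug. Stiff, 0.06 N m: stays where left; 2 N at the nut moves it.
- tube_center (a point): Middle of the boom tube, on its axis: plain aluminium, 40 mm in diameter, 240 mm long, black end plugs, about 0.4 kg, lying loose in the clamp's half-round saddle. Its x axis is the tube's axis.
- spare: The empty clamp, of the same make, frame and sizes as the other, standing open with no tube in it, 0.34 to 0.47 m to one side of the other. Not to be touched.
Mind the look-alikes: they are no part of the job. There is more than one size of the part that bears tube_center; the job needs the larger.

How it is judged:
By the outcome, as a careful person would: the job done as asked, in the order asked, and still so for the second after the job is handed in, with the robot touching nothing.
It also fails if it takes over 45 s, if anything falls off the work surface, if the arm or the gripper's body presses on something with over 40 N, if the wrist force passes 120 N, or if a joint passes its speed limit or range.

ROBOT

A 6-joint arm with a two-finger parallel gripper is mounted at the origin on the work surface. World frame = base frame: x ahead of the robot, y to its left, z up, the work surface at z = 0. Lengths are in m, angles in rad, forces in N, time in s.
With the tool pointing down it reaches from about 0.275 to 0.75 m from the base axis. Payload 10.2 kg.
Tool frame: the origin (TCP) lies on the centre line of the jaws, within the pads' length; the fingertips stand 17 mm ahead of it and the grasp point (between the pads) lies 2 mm behind it; z points along the fingers, y is the line along which they close (so a half turn about z gives the same grasp; the last joint's range is limited). The gripper opens to 88 mm and grips with 3 to 60 N. Pads are 18 mm wide; open, the fingers measure 123 mm over their backs; the gripper's body (75 mm by 187 mm) begins 45 mm behind the grasp point.
Start: joints at [1.032, 0.313, 1.498, -0, 1.331, -0.223], TCP at [0.163, 0.499, 0.256] pointing down, gripper open.
Joint ranges: [-2.94, 2.94], [-0.97, 2.17], [0.19, 2.56], [-1.23, 4.37], [0.02, 3.11], [-2.88, 2.88]. Speed limits (rad/s): [2.39, 2.39, 3.01, 3.14, 3.14, 3.14].

INTERFACE

Orientations are given as a 3x3 rotation matrix whose columns are the frame's x, y, z axes.
In Python, from plant import r gives the robot as it stands. The module is installed in compiled form; this text tells all that it offers.
- The arm moves only by the tool drive_tool, never from a script. Its arguments are lists of equal length, an entry for each row: "linear": the shift along the tool's x, y, z in units of 30 mm (1.0 is 30 mm), a list of three; "rotation": the turn, a rotation vector about the tool's x, y, z in units of 8 degrees (1.0 is 8 degrees), a list of three; "hand": the opening, from 0 (shut) to 1 (fully open). In form: {"linear": [[x, y, z], ...], "rotation": [[ax, ay, az], ...], "hand": [hand, ...]}. A call has 1 to 10 rows; each row is the pose to reach, as a shift and turn from the pose commanded when the call began, along the tool's axes at that moment; what a row does not reach only later rows make up. A row lasts 1/10 s, in which the tool goes at most 50 mm and 8.59 degrees, less where a joint would pass 70% of its speed; a pose out of reach is approached as far as the arm can. A call with a gripper value outside its range is refused whole. The fingers move at their own pace and stop on an object; the grip force is fixed at half the most. Time passes only in rows, so rows that repeat a pose let the fingers close. It gives the time, the measured TCP pose, the force, the opening and the grip force at its end, in the units of the state.
- r.state(): the state, without advancing time (a new reading comes with each control period).
- r.snapshot(name): name is "scene" or "side" or "wrist"; returns the picture (480x640x3 uint8, red, green, blue); there is no depth.
- r.camera_info(name): a dict with "vfov" (degrees; the focal length in pixels is half the picture's height over the tangent of half this angle, whatever the lens; pixels are square), "cx", "cy" (the principal point, pixels), "eye" and "attitude" of the camera in the world. Camera axes: x right, y up, looking along -z (the intrinsics and any distortion apply to the point x, -y, -z); pixel columns grow to the right and rows downward; lengths in m; the calibration is good to about 2 mm. A picture is of the moment at which its call begins: read the wrist's pose just before it. camera_info takes no time and is no camera call; for the wrist camera it gives the pose at the moment of the call.
- r.hand_in(): hands the job in; it is judged then, once.
The state is a dict: "clock": time; "joint_pos": joint angles; "joint_vel": joint speeds; "tau": joint torques, N m; "ee_pos": TCP position; "orientation": TCP orientation; "ft_force": force on the tool from outside, world axes, zero at the start; "ft_torque": the same for the moment, N m; "width": finger opening in m; "grip_force": force on a finger pad.
Only numpy, scipy, OpenCV 4.12 (cv2) and the standard library are available. Lean on these libraries where they do the work, as an engineer would, in place of code of your own. Each camera call takes 0.05 s, during which the arm holds its last target. There are 200 camera calls.

## Working session

There is one attempt and no reset: what is moved stays moved. The work goes in short steps, Python scripts to look and compute and a tool call to move; the robot and the scene stay as the last step left them, time stands still between calls to the robot, and variables do not carry over. Pictures are saved under pics/ and viewed, at most 10 in all, crops included, and the job is handed in when it is done.

Besides the shell and the picture viewer there is one more tool, called after ">>>" by a JSON object that holds its "api" and its "payload". drive_tool: Moves the arm, as the interface text tells. Its arguments: {"type":"object","properties":{"linear":{"type":"array","items":{"type":"array","items":{"type":"number"}}},"rotation":{"type":"array","items":{"type":"array","items":{"type":"number"}}},"hand":{"type":"array","items":{"type":"number"}}},"required":["linear","rotation","hand"]}

```bash
mkdir -p pics
python3 - <<'E'
from plant import r
import cv2
for n in ("scene","side"):
    c=r.camera_info(n); print(n,c)
    cv2.imwrite(f"pics/{n}0.png",cv2.cvtColor(r.snapshot(n),cv2.COLOR_RGB2BGR))
print(r.camera_info("wrist"))
s=r.state(); print(s["clock"],s["ee_pos"],s["orientation"])
E
```

```text
scene {'vfov': 42.223451433305144, 'cx': 317.29998965835983, 'cy': 239.80689627886855, 'eye': array([1.16960567, 0.85454111, 0.85065005]), 'attitude': array([[-0.81365437, -0.34853334,  0.46528602],
       [ 0.58117289, -0.50735307,  0.63626326],
       [ 0.01430534,  0.78811   ,  0.61536817]])}
side {'vfov': 48.50441266755346, 'cx': 328.2084159819652, 'cy': 238.2380336380888, 'eye': array([ 0.30071433, -0.66734968,  0.59864666]), 'attitude': array([[ 0.94434177,  0.17593614, -0.27796601],
       [-0.32834626,  0.55593914, -0.76362321],
       [ 0.02018327,  0.81239039,  0.58276453]])}
{'vfov': 64.67893276994788, 'cx': 324.8010751804054, 'cy': 243.64942933842093, 'eye': array([0.09823079, 0.52020012, 0.38483225]), 'attitude': array([[ 3.11114935e-01, -9.15231500e-01, -2.56044525e-01],
       [ 9.50372050e-01,  2.99803984e-01,  8.31296405e-02],
       [ 6.80302987e-04, -2.69200433e-01,  9.63083934e-01]])}
0.1 [0.1629678  0.49886184 0.25525006] [[-9.50536881e-01  3.10611178e-01 -5.78057112e-04]
 [ 3.10611616e-01  9.50536423e-01 -9.66155036e-04]
 [ 2.49365786e-04 -1.09791725e-03 -9.99999366e-01]]
```

View pics/scene0.png

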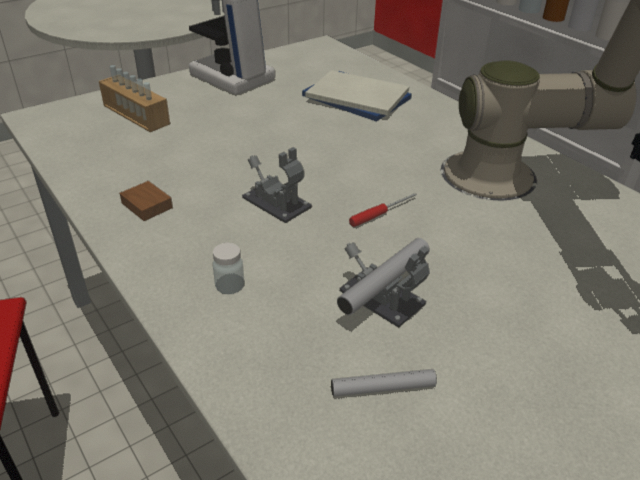

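View pics/side0.png

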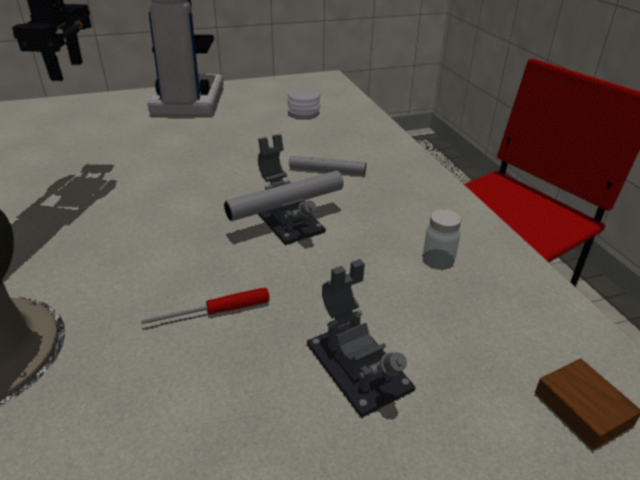

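Candidates: the tube in the clamp at scene (385,275) and side (285,195), which is the target. Look-alikes are the loose thin tube at scene (384,383) and side (328,165), and the empty clamp at scene (278,190) and side (360,345). I'll check the choice in one close crop.

Run:
```python
import cv2,numpy as np
a=cv2.imread("pics/scene0.png")[225:335,325:445]; b=cv2.imread("pics/side0.png")[125:250,215:355]
a=cv2.resize(a,None,fx=3.3,fy=3.3,interpolation=3); b=cv2.resize(b,None,fx=2.8,fy=2.8,interpolation=3)
o=np.zeros((370,800,3),np.uint8); o[:a.shape[0],:a.shape[1]]=a; o[:b.shape[0],400:400+b.shape[1]]=b
cv2.imwrite("pics/crop1.png",o)
```

```text
(no output)
```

View pics/crop1.png

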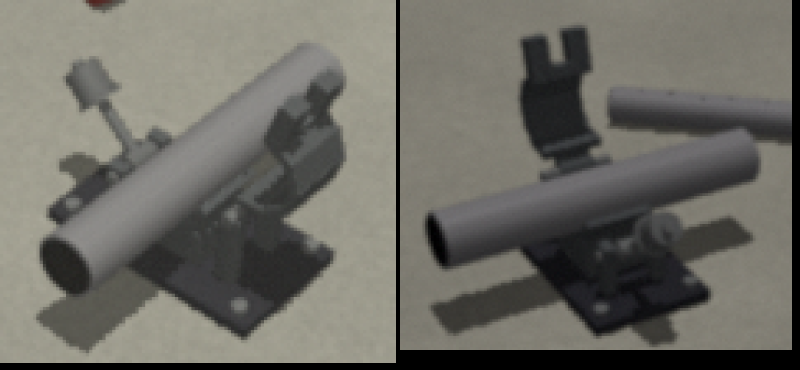

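The crop confirms it: a thick tube lies in this clamp, the strap is up at side (270,137), and the bolt nut is at scene (353,251) and side (307,208). I'll cast rays next.

```bash
cat > h.py <<'E'
from plant import r
import numpy as np
def ray(n,p,c=None):
    c=c or r.camera_info(n); f=240/np.tan(np.radians(c["vfov"]/2))
    d=np.array([(p[0]-c["cx"])/f,-(p[1]-c["cy"])/f,-1]); d=c["attitude"]@d
    return np.array(c["eye"]),d/np.linalg.norm(d)
def plane(n,p,z,c=None):
    e,d=ray(n,p,c); return e+d*(z-e[2])/d[2]
def tri(p,q,m="scene",n="side"):
    a,d=ray(m,p); b,e=ray(n,q); A=np.stack([d,-e],1)
    s=np.linalg.lstsq(A,b-a,rcond=None)[0]; u,v=a+d*s[0],b+e*s[1]
    return (u+v)/2,np.linalg.norm(u-v)
E
python3 - <<'E'
from h import *
np.set_printoptions(precision=4,suppress=True)
for k,p in dict(front=(398.6,326.8),right=(425.9,302.6),left=(340.2,290.2)).items(): print("sc plate",k,plane("scene",p,0.0))
for k,p in dict(a=(286.4,244.6),b=(325.4,231.1)).items(): print("sd plate",k,plane("side",p,0.0))
print("plug sc",plane("scene",(345.3,305.3),.06)); print("plug sd",plane("side",(228.6,210.4),.06)); print("far sd",plane("side",(339.3,181),.06))
print("nut",tri((353.2,250.8),(307.1,208.2)))
print("lug1",tri((413.5,256.8),(276.8,135.7)),tri((423.5,249.2),(263,139.3)))
E
```

```text
sc plate front [0.555  0.2795 0.    ]
sc plate right [0.4667 0.2606 0.    ]
sc plate left [0.5843 0.1355 0.    ]
sd plate a [0.504  0.1215 0.    ]
sd plate b [0.5889 0.1415 0.    ]
plug sc [0.6425 0.2238 0.06  ]
plug sd [0.4102 0.1782 0.06  ]
far sd [0.6451 0.2211 0.06  ]
nut (array([0.5447, 0.121 , 0.0742]), np.float64(0.0007334084516053087))
lug1 (array([0.5303, 0.2698, 0.1536]), np.float64(0.0007671555265923204)) (array([0.5008, 0.2635, 0.1529]), np.float64(0.00015847059318479923))
```

Run:
```python
from h import *
np.set_printoptions(precision=3,suppress=True)
print(plane("scene",(232,85),0),plane("side",(185,105),0),plane("side",(304,112),0))
```

```text
[ 0.28  -0.847  0.   ] [0.407 0.873 0.   ] [0.724 0.726 0.   ]
```

>>> {"api": "drive_tool", "payload": {"linear": [[-12.7,-2.3,0],[-12.7,-2.3,0],[-12.7,-2.3,0],[-12.7,-2.3,0],[-12.7,-2.3,0],[-12.7,-2.3,0],[-12.7,-2.3,0],[-12.7,-2.3,0],[-12.7,-2.3,0],[-12.7,-2.3,0]], "rotation": [[0,0,7.55],[0,0,7.55],[0,0,7.55],[0,0,7.55],[0,0,7.55],[0,0,7.55],[0,0,7.55],[0,0,7.55],[0,0,7.55],[0,0,7.55]], "hand": [0,0,0,0,0,0,0,0,0,0]}}

```text
clock: 1.1
ee_pos: [0.5039, 0.3148, 0.2551]
orientation: [[-0.199, 0.98, -0.001], [0.98, 0.199, -0.0], [0.0, -0.001, -1.0]]
ft_force: [-0.9, 0.3, 0.1]
width: 0.0104
grip_force: 0.0
```

>>> {"api": "drive_tool", "payload": {"linear": [[0,0,1.5],[0,0,3.0],[0,0,3.6],[0,0,3.6]], "rotation": [[0,0,0],[0,0,0],[0,0,0],[0,0,0]], "hand": [0,0,0,0]}}

```text
clock: 1.5
ee_pos: [0.5015, 0.3156, 0.1453]
orientation: [[-0.201, 0.98, -0.005], [0.98, 0.201, -0.002], [-0.001, -0.005, -1.0]]
ft_force: [-0.1, -0.8, -0.2]
width: 0.0004
grip_force: 0.0
```

Run:
```python
from h import *
import cv2
o=np.zeros((480,800,3),np.uint8)
a=cv2.cvtColor(r.snapshot("scene"),cv2.COLOR_RGB2BGR)[150:350,300:500]; b=cv2.cvtColor(r.snapshot("side"),cv2.COLOR_RGB2BGR)[80:280,190:390]
o[:400,:400]=cv2.resize(a,(400,400),interpolation=3); o[:400,400:]=cv2.resize(b,(400,400),interpolation=3)
cv2.imwrite("pics/c2.png",o); s=r.state(); print(s["ee_pos"],s["ft_force"])
# clamp->world check: lug tips of the strap, fingertip projected
```

```text
[0.50348297 0.31596112 0.14888155] [-0.15019117  0.82636653 -0.07941986]
```

View pics/c2.png

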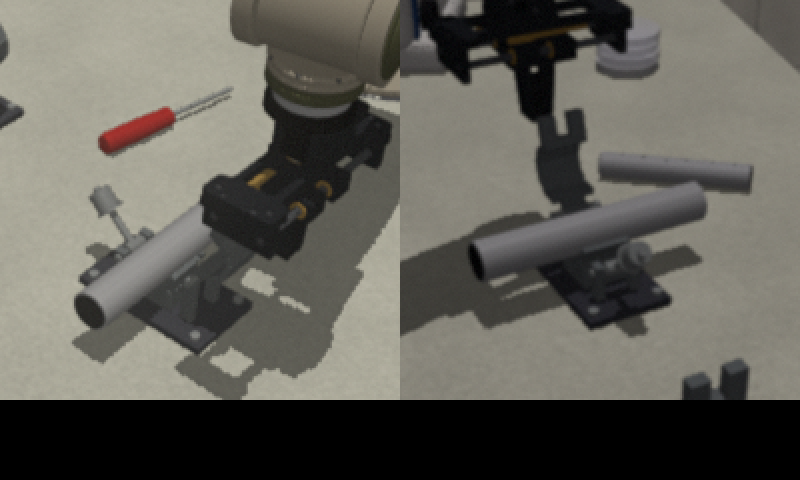

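The picture shows the closed fingers standing behind the strap lug (crop right, (537,118)), in line with it. I'll swing the strap over along its arc.

>>> {"api": "drive_tool", "payload": {"linear": [[-0.5,0,-0.1],[-1.0,0,-0.2],[-1.5,0,-0.3],[-2.0,0,-0.43],[-2.5,0,-0.45],[-3.0,0,-0.4],[-3.4,0,-0.28],[-3.8,0,-0.1],[-3.8,0,-0.1]], "rotation": [[0,0,0],[0,0,0],[0,0,0],[0,0,0],[0,0,0],[0,0,0],[0,0,0],[0,0,0],[0,0,0]], "hand": [0,0,0,0,0,0,0,0,0]}}

```text
clock: 2.5
ee_pos: [0.5265, 0.2019, 0.1497]
orientation: [[-0.198, 0.98, -0.002], [0.98, 0.198, -0.001], [-0.0, -0.002, -1.0]]
ft_force: [0.4, 0.2, -0.0]
width: 0.0006
grip_force: 0.0
```

Run:
```python
from h import *
import cv2
o=np.zeros((480,800,3),np.uint8)
a=cv2.cvtColor(r.snapshot("scene"),cv2.COLOR_RGB2BGR)[150:350,300:500]; b=cv2.cvtColor(r.snapshot("side"),cv2.COLOR_RGB2BGR)[80:280,190:390]
o[:400,:400]=cv2.resize(a,(400,400),interpolation=3); o[:400,400:]=cv2.resize(b,(400,400),interpolation=3)
cv2.imwrite("pics/c3.png",o); s=r.state(); print(s["ee_pos"],s["ft_force"])
```

```text
[0.52652705 0.2032241  0.1504548 ] [-0.44325549 -0.72821614 -0.13193291]
```

View pics/c3.png

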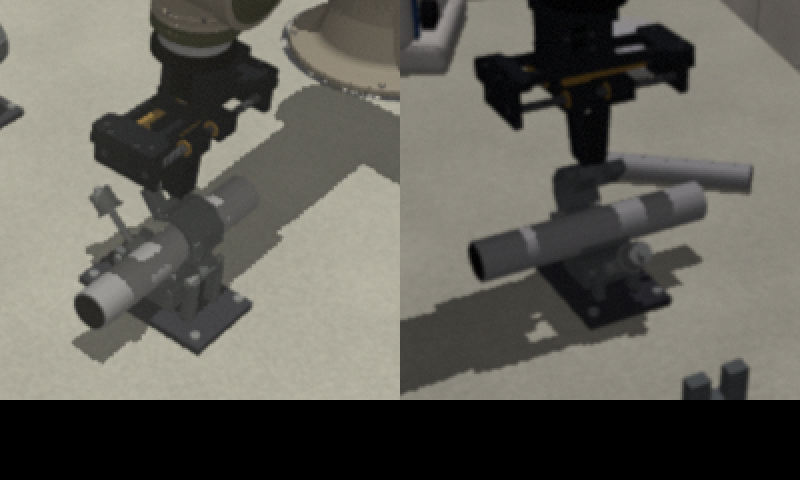

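The strap is following, now at about 0.85 rad with its lug under the fingertips. Continuing the arc down to the stop.

>>> {"api": "drive_tool", "payload": {"linear": [[-0.4,0,0.25],[-0.72,0,0.54],[-1.0,0,0.9],[-1.27,0,1.27],[-1.38,0,1.5],[-1.47,0,1.75],[-1.52,0,2.0],[-1.52,0,2.15],[-1.52,0,2.2],[-1.52,0,2.2]], "rotation": [[0,0,0],[0,0,0],[0,0,0],[0,0,0],[0,0,0],[0,0,0],[0,0,0],[0,0,0],[0,0,0],[0,0,0]], "hand": [0,0,0,0,0,0,0,0,0,0]}}

```text
clock: 3.6
ee_pos: [0.5356, 0.1587, 0.0853]
orientation: [[-0.2, 0.98, 0.0], [0.98, 0.2, -0.001], [-0.001, -0.0, -1.0]]
ft_force: [-1.9, -3.3, 6.4]
width: 0.0005
grip_force: 3.0
```

>>> {"api": "drive_tool", "payload": {"linear": [[0,0,0.05],[0,0,0.1],[0,0,0.1]], "rotation": [[0,0,0],[0,0,0],[0,0,0]], "hand": [0,0,0]}}

```text
clock: 3.9
ee_pos: [0.5358, 0.1587, 0.0847]
orientation: [[-0.2, 0.98, 0.001], [0.98, 0.2, -0.001], [-0.001, 0.001, -1.0]]
ft_force: [-12.5, -4.2, 28.6]
width: 0.0007
grip_force: 15.1
```

The strap is on its stop: force jumped to 29 N with the fingertips at z = 0.068. Now lift, go out past the bolt and down.

>>> {"api": "drive_tool", "payload": {"linear": [[0,0,-0.8],[0,0,-1.8],[0,0,-2.7],[-1.0,0,-2.7],[-2.2,0,-2.7],[-2.8,0,-2.7],[-2.8,0,-2.7]], "rotation": [[0,0,0],[0,0,0],[0,0,0],[0,0,0],[0,0,0],[0,0,0],[0,0,0]], "hand": [0,0,0,0,0,0,0]}}

```text
clock: 4.6
ee_pos: [0.5528, 0.0747, 0.1627]
orientation: [[-0.197, 0.98, 0.0], [0.98, 0.197, -0.0], [-0.0, 0.0, -1.0]]
ft_force: [-0.0, 0.1, -0.1]
width: 0.0005
grip_force: 0.0
```

Run:
```python
from h import *
import cv2
o=np.zeros((480,800,3),np.uint8)
a=cv2.cvtColor(r.snapshot("scene"),cv2.COLOR_RGB2BGR)[150:350,300:500]; b=cv2.cvtColor(r.snapshot("side"),cv2.COLOR_RGB2BGR)[80:280,190:390]
o[:400,:400]=cv2.resize(a,(400,400),interpolation=3); o[:400,400:]=cv2.resize(b,(400,400),interpolation=3)
cv2.imwrite("pics/c4.png",o); s=r.state(); p=s["ee_pos"]-np.array([.528,.2,.017]); print(p[:2]@[.98,.199],p[:2]@[-.199,.98],p[2],s["ft_force"])
```

```text
-0.0006865136722176329 -0.12554465485280508 0.14567726750370297 [-0.01183206  0.25537357 -0.10737465]
```

View pics/c4.png

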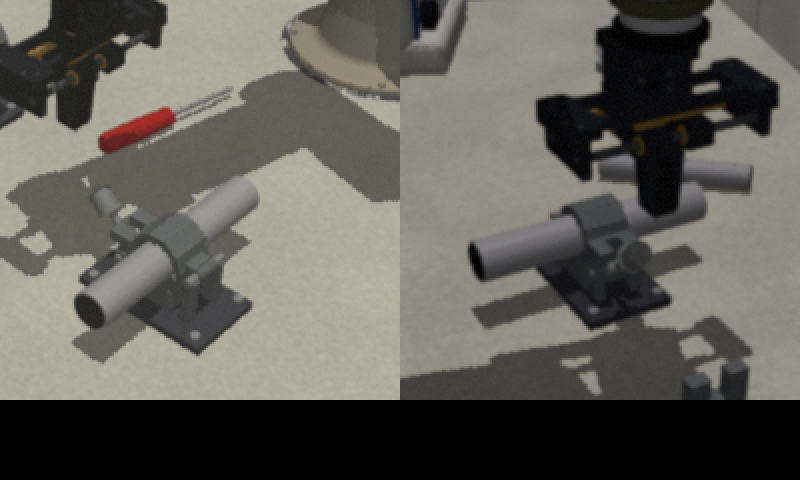

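The strap lies over the tube with the bolt still out. Now I go down outside the nut and push it upright, rising clear of the lug.

>>> {"api": "drive_tool", "payload": {"linear": [[0,0,1.0],[0,0,2.0],[0,0,2.65],[0,0,2.65],[0.4,0,2.65],[0.8,0,2.6],[1.1,0,2.5],[1.4,0,2.35],[1.7,0,2.25],[1.7,0,2.25]], "rotation": [[0,0,0],[0,0,0],[0,0,0],[0,0,0],[0,0,0],[0,0,0],[0,0,0],[0,0,0],[0,0,0],[0,0,0]], "hand": [0,0,0,0,0,0,0,0,0,0]}}

```text
clock: 5.7
ee_pos: [0.5425, 0.1281, 0.0971]
orientation: [[-0.201, 0.98, 0.003], [0.98, 0.201, 0.0], [-0.0, 0.003, -1.0]]
ft_force: [0.3, 0.8, -0.4]
width: 0.0004
grip_force: 0.0
```

>>> {"api": "drive_tool", "payload": {"linear": [[0.2,0,0],[0.35,0,0],[0.4,0,0],[0.4,0,0]], "rotation": [[0,0,0],[0,0,0],[0,0,0],[0,0,0]], "hand": [0,0,0,0]}}

```text
clock: 6.1
ee_pos: [0.5396, 0.1385, 0.095]
orientation: [[-0.2, 0.98, -0.001], [0.98, 0.2, 0.0], [0.0, -0.001, -1.0]]
ft_force: [0.2, -0.6, -0.6]
width: 0.0005
grip_force: 0.0
```

>>> {"api": "drive_tool", "payload": {"linear": [[0.05,0,0],[0.1,0,0],[0.1,0,0]], "rotation": [[0,0,0],[0,0,0],[0,0,0]], "hand": [0,0,0]}}

```text
clock: 6.4
ee_pos: [0.5395, 0.1392, 0.0951]
orientation: [[-0.199, 0.98, -0.0], [0.98, 0.199, -0.003], [-0.003, -0.001, -1.0]]
ft_force: [1.7, -13.0, -0.2]
width: 0.0005
grip_force: 5.9
```

Run:
```python
from h import *
import cv2
o=np.zeros((480,800,3),np.uint8)
a=cv2.cvtColor(r.snapshot("scene"),cv2.COLOR_RGB2BGR)[200:320,320:440]; b=cv2.cvtColor(r.snapshot("side"),cv2.COLOR_RGB2BGR)[120:270,220:370]
o[:400,:400]=cv2.resize(a,(400,400),interpolation=3); o[:400,400:]=cv2.resize(b,(400,400),interpolation=3)
cv2.imwrite("pics/c5.png",o); s=r.state(); p=s["ee_pos"]-np.array([.528,.2,.017]); print(p[:2]@[.98,.199],p[:2]@[-.199,.98],p[2],s["ft_force"])
```

```text
-0.0008275373551012629 -0.06189625125560067 0.07803819327319582 [  1.43393241 -11.44960566   0.41120567]
```

View pics/c5.png

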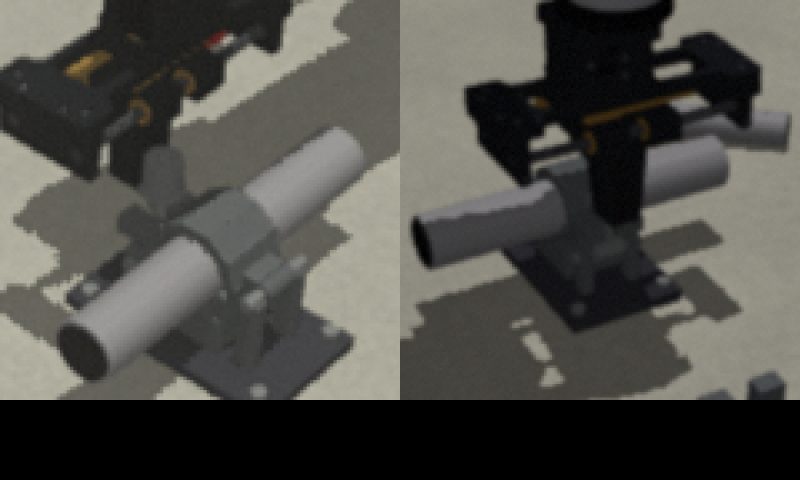

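The nut stands upright at crop left (165,180), and the push force jumped to 12 N at the stop. Now I back off and lift.

>>> {"api": "drive_tool", "payload": {"linear": [[-0.6,0,0],[-1.5,0,0],[-2.0,0,-1.0],[-2.5,0,-2.5],[-2.5,0,-4.0],[-2.5,0,-5.0],[-2.5,0,-5.0]], "rotation": [[0,0,0],[0,0,0],[0,0,0],[0,0,0],[0,0,0],[0,0,0],[0,0,0]], "hand": [0,0,0,0,0,0,0]}}

```text
clock: 7.2
ee_pos: [0.5554, 0.0675, 0.2493]
orientation: [[-0.199, 0.98, 0.007], [0.98, 0.199, -0.0], [-0.002, 0.007, -1.0]]
ft_force: [0.8, 0.3, -0.2]
width: 0.0001
grip_force: 0.0
```

Run:
```python
from h import *
import cv2
o=np.zeros((480,800,3),np.uint8)
a=cv2.cvtColor(r.snapshot("scene"),cv2.COLOR_RGB2BGR)[200:320,320:440]; b=cv2.cvtColor(r.snapshot("side"),cv2.COLOR_RGB2BGR)[120:270,220:370]
o[:400,:400]=cv2.resize(a,(400,400),interpolation=3); o[:400,400:]=cv2.resize(b,(400,400),interpolation=3)
cv2.imwrite("pics/c6.png",o); s=r.state(); print(s["ee_pos"],s["ft_force"])
```

```text
[0.55396912 0.06765611 0.2447123 ] [-0.09351315 -0.09536114 -0.90071741]
```

View pics/c6.png

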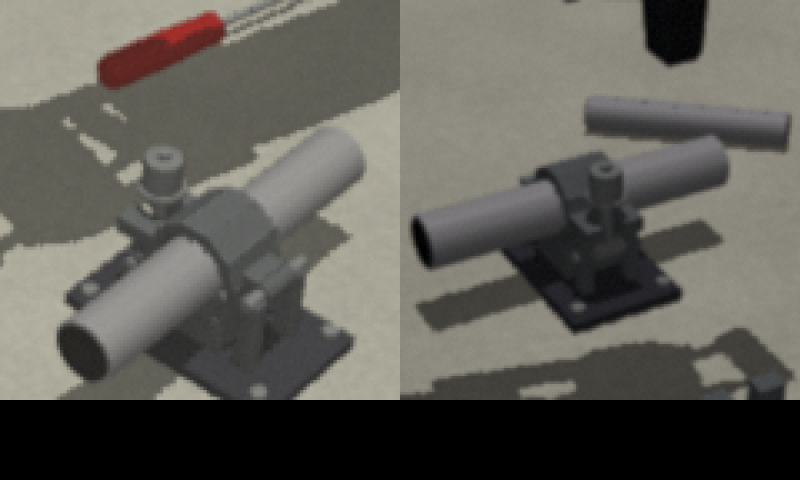

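The half is shut over the tube, the bolt stands upright in its slot (nut at crop left (162,175), right (605,185)), and the gripper is clear. Handing in.

```bash
python3 -c "
from plant import r
print(r.hand_in())"
```

```text
the job is handed in; nothing more can be done
None
```

The clamp's half is shut fully down over the tube, its bolt stands upright in the slot, the tube is still in its saddle, the empty clamp was not touched, and the job was handed in after about 7 s of robot time.

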